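# Lay out the chocolate tasting set

### The arm

A 7-joint arm with a two-finger parallel gripper is mounted at the origin on a cart in front of the work surface, level with it; the furniture and walls round the work are solid. World frame = base frame: x ahead of the robot, y to its left, z up, the work surface at z = 0. Lengths are in m, angles in rad, forces in N, time in s.
With the tool pointing down it reaches from about 0.4 to 0.85 m from the base axis. Payload 10.4 kg.
Tool frame: the origin (TCP) lies at the very end of the fingers, on their centre line; the grasp point (between the pads) lies 19 mm behind it (r.pinch_z is the distance from the TCP to the grasp point, in m); z points along the fingers, y is the line along which they close (so a half turn about z gives the same grasp; the last joint's range is limited). The gripper opens to 87 mm and grips with 3 to 60 N. Pads are 19 mm wide; open, the fingers measure 117 mm over their backs; the gripper's body (75 mm by 190 mm) begins 51 mm behind the grasp point.
Start: joints at [-1.184, 0.332, -0.065, 1.46, 0.022, 1.35, -0.088], TCP at [0.249, 0.573, 0.183] pointing down, gripper open.
Joint ranges: [-2.6, 2.6], [-0.5, 2.12], [-1.47, 1.34], [0.16, 2.42], [-1.27, 4.41], [0.06, 2.06], [-2.6, 2.6]. Speed limits (rad/s): [2.22, 2.22, 2.79, 2.79, 3.14, 3.14, 3.14].

### API

Orientations are given as a unit quaternion [x, y, z, w].
In Python, from bench import r, camera gives the robot as it stands. The module is installed in compiled form; this text tells all that it offers.
- The arm moves only by the shell command python3 -m pendant 'ROWS' [FORCE]. ROWS is JSON, a list of rows, each an object with "dp": the shift along the tool's x, y, z as a fraction of full scale, a list of three; "rotation": the turn, a rotation vector about the tool's x, y, z as a fraction of full scale, a list of three; "jaw": the opening, from 0 (shut) to 1 (fully open). A call has 1 to 8 rows; each row is the pose to reach, as a shift and turn from the pose commanded when the call began, along the tool's axes at that moment, turning the shorter way round; what a row does not reach only later rows make up. Full scale, the value 1, is 0.15 m for a shift and 2 pi rad for a turn. A row lasts 1/8 s, in which the tool goes at most 62.5 mm and 10.7 degrees, less where a joint would pass 70% of its speed; a pose out of reach is approached as far as the arm can. A call with a number of a shift or a turn outside -1 to 1 is refused whole. A call with a gripper value outside its range is refused whole. The fingers move at their own pace and stop on an object; FORCE is the grip in N (left out, the last holds). Time passes only in rows, so rows that repeat a pose let the fingers close. It gives the time, the measured TCP pose, the force, the opening and the grip force at its end, in the units of the state.
- r.read_state(): the state, without advancing time (a new reading comes with each control period).
- camera(name): name is "side" or "top"; returns a dict with "image" (480x640x3 uint8, red, green, blue), "z_map" (480x640 float32, m along the optical axis (not along the pixel's ray), 0 where there is no reading), "mtx" (3x3 intrinsics, pixels), "T" (4x4, takes a point from camera to world coordinates). Camera axes: x right, y down, z forward; pixel columns grow to the right and rows downward; lengths in m; the calibration is good to about 2 mm. A picture is of the moment at which its call begins.
- r.close_job(): hands the job in; it is judged then, once.
The state is a dict: "time": time; "joint_positions": joint angles; "joint_vel": joint speeds; "joint_torque": joint torques, N m; "ee_pos": TCP position; "eef_rot": TCP orientation; "ft_force": force on the tool from outside, world axes, zero at the start; "torque": the same for the moment, N m; "width": finger opening in m; "grip_force": force on a finger pad.
Only numpy, scipy, OpenCV 4.12 (cv2) and the standard library are available. Lean on these libraries where they do the work, as an engineer would, in place of code of your own. Each camera call takes 0.05 s, during which the arm holds its last target. There are 200 camera calls.

### The job

Lay out the tasting set for the hatch: stand the red-capped spice jar in the middle of the cork mat and the gold-capped one in the middle of the green mat, and stand the sugar shaker on the worktop between them, halfway along the straight line from mat to mat. Set the blue pedestal in the middle of the slate tile and lay the chocolate flat, centred on top of the pedestal. Everything stands upright and the timer and the low round jar beside the work stay where they are.

Things in the scene. Friction and masses are not known exactly. Their poses are not given: they have to be found in the camera images.
- red_jar: glass spice jar with a red screw cap, squarish body about 46 x 46 mm with rounded corners, 97 mm high, the cap round, 45 mm across, over the top 21 mm, a small green patch on its top; origin at the centre of its underside, z up, x and y along the sides of the body
- gold_jar: glass spice jar with a gold-yellow screw cap, body about 41 mm across, 106 mm high, the cap round, 41 mm across, over the top 21 mm, a small green patch on its top; origin at the centre of its underside, z up
- shaker: pale grey steel sugar shaker with holes in its domed lid, 92 mm high; round body 64 mm across up to 68 mm, the fixed lid above it 68 mm across; origin at the centre of its underside, z up
- pedestal: blue ceramic display pedestal, a solid flat-topped spool 56 mm across and 34 mm high with a shallow waist (51 mm across); origin at the centre of its underside, z up
- chocolate: solid dark brown round chocolate, 41 mm across, 16 mm high, rounded sides, it lies flat; origin at the centre of its underside, z up
- cork_mat: round brown cork mat, 90 mm across, 8 mm thick, fixed to the worktop; origin at the centre of its underside, z up. Its y axis lies along the line through the centres of the cork and green mats, which are 240 mm apart; the green mat may lie on its +y or its -y side
- green_mat: round green silicone mat with a small tab at its edge, 90 mm across without the tab, 8 mm thick, fixed to the worktop; origin at the centre of its underside, z up, axes parallel to those of the cork mat
- slate: square dark grey slate tile, 80 x 80 mm, 8 mm thick, fixed to the worktop; origin at the centre of its underside, z up
- timer: bystander: wind-up kitchen timer, white cap with a grip bar over a red base, 68 mm across, 60 mm high, loose; origin at the centre of its underside, z up
- pot: bystander: low round closed jar, white and blue with a pale grey lid, 69 mm across, 41 mm high, loose; origin at the centre of its underside, z up
Mind the look-alikes: they are no part of the job. What is shaped like the red_jar but pink, purple or turquoise is not meant.

How it is judged:
At the end, for the whole second after the job is handed in: Red jar on the cork mat, gold jar on the green mat, pedestal on the slate, each within 15 mm of the centre; shaker on the worktop within 15 mm of halfway between the mats; chocolate flat on the pedestal within 10 mm of its centre; all upright (0.12 rad), released, at rest (horizontal distance between red_jar and cork_mat below 0.015 m and z of red_jar in the frame of cork_mat between 0.004 and 0.012 m and horizontal distance between gold_jar and green_mat below 0.015 m and z of gold_jar in the frame of green_mat between 0.004 and 0.012 m and horizontal distance between pedestal and slate below 0.015 m and z of pedestal in the frame of slate between 0.004 and 0.012 m and horizontal distance between chocolate and pedestal below 0.01 m and z of chocolate in the frame of pedestal between 0.03 and 0.038 m and x of shaker in the frame of cork_mat between -0.015 and 0.015 m and horizontal distance between shaker and cork_mat below 0.135 m and horizontal distance between shaker and green_mat below 0.135 m and height (world z) of shaker below 0.005 m and angle between each of red_jar, gold_jar, shaker, pedestal, chocolate's own z axis and vertical below 0.12 rad and linear speed of each of red_jar, gold_jar, shaker, pedestal, chocolate below 0.02 m/s); the robot touches nothing.
It fails at once if the kitchen timer is moved by more than 20 mm (distance of timer from where it was at the start of the episode above 0.02 m).
It fails at once if the low round jar is moved by more than 20 mm (distance of pot from where it was at the start of the episode above 0.02 m).
It also fails if it takes over 120 s, if anything falls off the work surface, if the arm or the gripper's body presses on something with over 40 N, if the wrist force passes 120 N, or if a joint passes its speed limit or range.

## Working session

There is one attempt and no reset: what is moved stays moved. The work goes in short steps, Python scripts to look and compute and a shell command to move; the robot and the scene stay as the last step left them, time stands still between calls to the robot, and variables do not carry over. Pictures are saved under pics/ and viewed, at most 14 in all, crops included, and the job is handed in when it is done.

```bash
mkdir -p pics
cat > h.py <<'E'
import numpy as np,cv2
from bench import r,camera
def snap(n,tag):
    c=camera(n); cv2.imwrite(f'pics/{tag}.png',c['image'][:,:,::-1]); np.savez(f'/tmp/{tag}.npz',**c); return c
def world(c):
    z=c['z_map'];K=c['mtx'];v,u=np.mgrid[:480,:640]
    P=np.stack([(u-K[0,2])/K[0,0]*z,(v-K[1,2])/K[1,1]*z,z],-1)
    W=P@c['T'][:3,:3].T+c['T'][:3,3]; W[z==0]=np.nan; return W
def ray(c,u,v,h):
    d=c['T'][:3,:3]@np.linalg.solve(c['mtx'],[u,v,1.]);o=c['T'][:3,3]
    return o+d*(h-o[2])/d[2]
E
python3 - <<'E'
from h import *
for n in('top','side'):
    c=snap(n,n+'0');print(n,c['T'].round(3).tolist(),c['mtx'].round(1).tolist())
s=r.read_state();print({k:np.round(v,3).tolist() for k,v in s.items()},r.pinch_z)
E
```

```text
top [[0.027, -0.977, 0.212, 0.32], [-1.0, -0.026, 0.007, -0.04], [-0.001, -0.212, -0.977, 1.121], [0.0, 0.0, 0.0, 1.0]] [[438.3, 0.0, 322.2], [0.0, 438.3, 240.3], [0.0, 0.0, 1.0]]
side [[0.474, -0.393, 0.788, -0.661], [-0.881, -0.192, 0.433, -0.701], [-0.019, -0.899, -0.437, 0.715], [0.0, 0.0, 0.0, 1.0]] [[497.5, 0.0, 310.3], [0.0, 497.5, 239.7], [0.0, 0.0, 1.0]]
{'time': 0.1, 'joint_positions': [-1.184, 0.333, -0.065, 1.461, 0.022, 1.35, -0.089], 'joint_vel': [0.001, -0.0, -0.001, -0.002, -0.0, 0.0, -0.001], 'joint_torque': [0.001, -62.454, 0.024, -39.072, -0.061, 0.037, 0.0], 'ee_pos': [0.249, 0.573, 0.182], 'eef_rot': [0.203, 0.979, -0.001, -0.0], 'ft_force': [-0.518, -0.385, 0.09], 'torque': [-0.008, -0.049, -0.021], 'grip_force': 0.0, 'width': 0.087} 0.0187
```

View pics/top0.png

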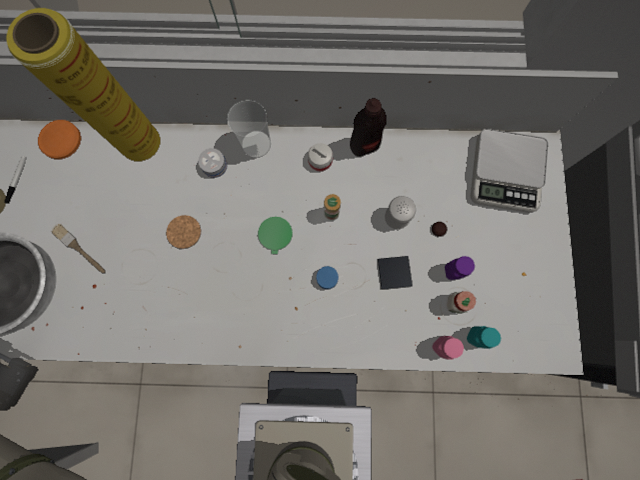

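View pics/side0.png

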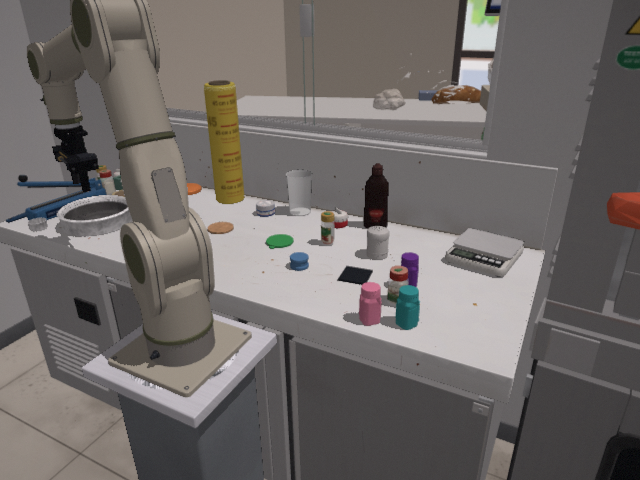

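The top view shows the red jar with its green patch at (462,301), the gold jar at (332,206), the shaker at (402,211), the pedestal at (327,278) and the chocolate at (439,229). The slate is at (395,272), the cork mat at (184,232), the green mat at (275,234), the timer at (320,157) and the pot at (211,162). Jar candidates are (462,301) red, (460,268) purple, (484,337) turquoise and (449,348) pink. (462,301) fits, because it has a red cap with a green patch. I'll confirm that in a crop.

```bash
cat > m.py <<'E'
from h import *
import sys
def blob(c,W,u,v,rad,h0,h1):
    """top-surface pixels near (u,v) with height in band: centre by enclosing shape of mask, ray to median height"""
    m=np.zeros((480,640),np.uint8);cv2.circle(m,(u,v),rad,1,-1)
    m=((m>0)&(W[...,2]>h0)&(W[...,2]<h1)).astype(np.uint8)
    n,l,s,ce=cv2.connectedComponentsWithStats(m)
    if n<2:return None
    i=1+np.argmax(s[1:,4]);k=l==i;P=W[k]
    mn,mx=np.percentile(P,1,0),np.percentile(P,99,0)
    return np.r_[(mn+mx)[:2]/2,np.median(P[:,2]),(mx-mn)[:2],s[i,4]].round(4)
E
python3 - <<'E'
from m import *
c=dict(np.load('/tmp/top0.npz'));W=world(c);I=c['image']
for n,u,v,R,a,b in [('red',462,301,16,.085,.11),('gold',332,203,16,.095,.12),('shaker',402,210,20,.06,.1),('ped',327,278,18,.028,.045),('choc',439,229,12,.008,.025),
 ('timer',320,157,18,.03,.075),('pot',211,162,20,.03,.06),('purple',460,268,20,.08,.12),('turq',484,337,20,.08,.12),('pink',449,348,20,.08,.12)]: print(n,blob(c,W,u,v,R,a,b))
hsv=cv2.cvtColor(I,cv2.COLOR_RGB2HSV)
def cm(name,u,v,R,cond):
    m=np.zeros((480,640),np.uint8);cv2.circle(m,(u,v),R,1,-1);m&=cond.astype(np.uint8)
    cs,_=cv2.findContours(m,0,2);k=max(cs,key=cv2.contourArea)
    if name=='green':
        mm=cv2.morphologyEx(cv2.drawContours(m*0,[k],-1,1,-1),cv2.MORPH_OPEN,np.ones((13,13)));k=max(cv2.findContours(mm,0,2)[0],key=cv2.contourArea)
    Q=np.array([ray(c,*p,.008)[:2] for p in k[:,0].astype(float)]).astype(np.float32)
    if name=='slate': return print(name,cv2.minAreaRect(Q*1000))
    e=cv2.fitEllipse(Q*1000);print(name,np.round(e[0],1),np.round(e[1],1), W[v,u,2].round(4))
    return e[0]
S=hsv[...,1];H=hsv[...,0];V=hsv[...,2]
a=np.array(cm('cork',184,232,28,S>60));b=np.array(cm('green',275,234,28,S>60));cm('slate',395,272,30,V<90);cm('ped',327,278,18,S>90)
print(np.linalg.norm(a-b),(a+b)/2)
cv2.imwrite('pics/crop0.png',cv2.resize(I[180:370,300:510,::-1],None,fx=3.1,fy=3.1,interpolation=2))
E
```

```text
red [ 4.065e-01 -3.699e-01  9.790e-02  4.160e-02  4.310e-02  3.210e+02]
gold [ 6.352e-01 -5.460e-02  1.057e-01  4.000e-02  3.860e-02  2.330e+02]
shaker [ 6.278e-01 -2.269e-01  8.900e-02  6.280e-02  6.310e-02  6.080e+02]
ped [ 4.619e-01 -4.860e-02  3.420e-02  5.080e-02  5.220e-02  3.850e+02]
choc [ 5.996e-01 -3.382e-01  1.490e-02  3.490e-02  3.680e-02  1.760e+02]
timer [ 7.834e-01 -2.090e-02  4.640e-02  6.090e-02  6.310e-02  4.890e+02]
pot [7.601e-01 2.635e-01 4.120e-02 6.430e-02 6.380e-02 5.280e+02]
purple [ 4.895e-01 -3.711e-01  9.740e-02  4.220e-02  4.240e-02  3.300e+02]
turq [ 3.252e-01 -4.234e-01  9.750e-02  4.240e-02  4.320e-02  3.610e+02]
pink [ 3.005e-01 -3.372e-01  9.750e-02  4.230e-02  4.230e-02  3.570e+02]
cork [574.8 331.1] [87.1 87.5] 0.0058
green [577.5  91.6] [85.6 87.3] 0.0034
slate ((482.0622253417969, -217.7969970703125), (79.93487548828125, 82.3101577758789), 7.2292256355285645)
ped [465.  -46.9] [52.6 55.3] 0.0367
239.53437297645803 [576.14367676 211.36027145]
```

View pics/crop0.png

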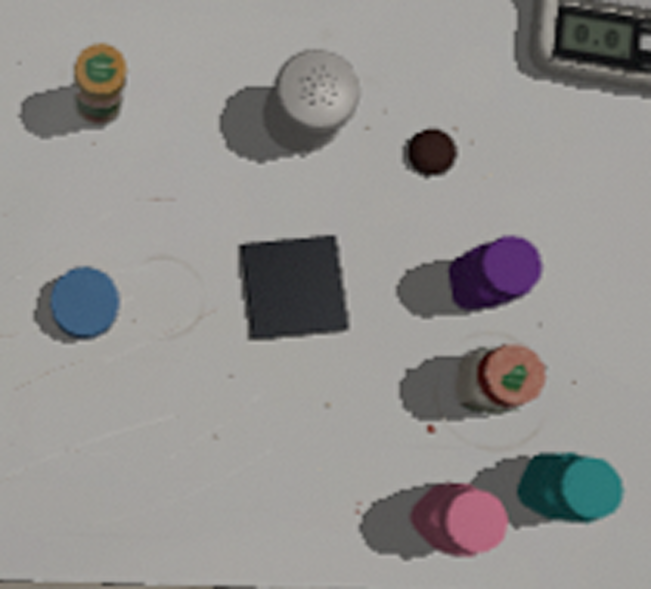

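The crop confirms it: the red-capped jar with the green patch is at image (462,301), and the purple, pink and turquoise ones are plain look-alikes. Slate, mats (239.5 mm apart) and heights all agree with the sizes given. First I'll square the tool to the world axes.

```bash
python3 -m pendant '[{"dp":[0,0,0],"rotation":[0,0,-0.065],"jaw":1},{"dp":[0,0,0],"rotation":[0,0,-0.065],"jaw":1},{"dp":[0,0,0],"rotation":[0,0,-0.065],"jaw":1},{"dp":[0,0,0],"rotation":[0,0,-0.065],"jaw":1}]' 30
python3 -m pendant '[{"dp":[-0.35,-0.35,0],"rotation":[0,0,0],"jaw":1},{"dp":[-0.7,-0.7,0],"rotation":[0,0,0],"jaw":1},{"dp":[-1,-1,0],"rotation":[0,0,0],"jaw":1},{"dp":[-1,-1,0],"rotation":[0,0,0],"jaw":1}]'
```

```text
time: 0.6
ee_pos: [0.249, 0.5732, 0.1828]
eef_rot: [0.002, 1.0, -0.0, -0.0]
ft_force: [0.4, 0.4, -0.0]
width: 0.0872
grip_force: 0.0
time: 1.1
ee_pos: [0.4022, 0.4194, 0.1832]
eef_rot: [0.005, 1.0, -0.0, 0.001]
ft_force: [-1.0, -0.6, -0.2]
width: 0.0872
grip_force: 0.0
```

```bash
python3 -m pendant '[{"dp":[-0.2,-0.35,0],"rotation":[0,0,0],"jaw":1},{"dp":[-0.3,-0.7,0],"rotation":[0,0,0],"jaw":1},{"dp":[-0.43,-1,0],"rotation":[0,0,0],"jaw":1},{"dp":[-0.43,-1,0],"rotation":[0,0,0],"jaw":1}]'
python3 -m pendant '[{"dp":[0,-0.35,0],"rotation":[0,0,0],"jaw":1},{"dp":[0,-0.7,0],"rotation":[0,0,0],"jaw":1},{"dp":[0,-1,0],"rotation":[0,0,0],"jaw":1},{"dp":[0,-1,0],"rotation":[0,0,0],"jaw":1}]'
python3 -m pendant '[{"dp":[0,-0.35,0],"rotation":[0,0,0],"jaw":1},{"dp":[0,-0.7,0],"rotation":[0,0,0],"jaw":1},{"dp":[0,-1,0],"rotation":[0,0,0],"jaw":1},{"dp":[0,-1.0,0.4],"rotation":[0,0,0],"jaw":1},{"dp":[0,-1,0.6],"rotation":[0,0,0],"jaw":1},{"dp":[0,-1,0.6],"rotation":[0,0,0],"jaw":1}]'
```

```text
time: 1.6
ee_pos: [0.4651, 0.2688, 0.1833]
eef_rot: [0.006, 1.0, -0.0, 0.001]
ft_force: [0.1, 1.4, 0.5]
width: 0.0872
grip_force: 0.0
time: 2.1
ee_pos: [0.4632, 0.1204, 0.1833]
eef_rot: [0.004, 1.0, 0.0, 0.0]
ft_force: [-0.1, 1.8, 0.8]
width: 0.0871
grip_force: 0.0
time: 2.85
ee_pos: [0.4614, -0.0258, 0.0913]
eef_rot: [0.001, 1.0, -0.0, -0.002]
ft_force: [0.8, 0.8, 0.3]
width: 0.0869
grip_force: 0.0
```

```bash
python3 -m pendant '[{"dp":[-0.013,-0.147,0],"rotation":[0,0,0],"jaw":1},{"dp":[-0.013,-0.147,0.2],"rotation":[0,0,0],"jaw":1},{"dp":[-0.013,-0.147,0.4],"rotation":[0,0,0],"jaw":1},{"dp":[-0.013,-0.147,0.5],"rotation":[0,0,0],"jaw":1},{"dp":[-0.013,-0.147,0.57],"rotation":[0,0,0],"jaw":1},{"dp":[-0.013,-0.147,0.57],"rotation":[0,0,0],"jaw":1}]'
python3 -m pendant '[{"dp":[0,0,0],"rotation":[0,0,0],"jaw":0.6},{"dp":[0,0,0],"rotation":[0,0,0],"jaw":0.5},{"dp":[0,0,0],"rotation":[0,0,0],"jaw":0.4},{"dp":[0,0,0],"rotation":[0,0,0],"jaw":0.4},{"dp":[0,0,0],"rotation":[0,0,0],"jaw":0.4}]' 25
```

```text
time: 3.6
ee_pos: [0.4649, -0.0488, 0.0077]
eef_rot: [0.001, 1.0, 0.0, 0.0]
ft_force: [-0.3, -0.4, -0.0]
width: 0.0866
grip_force: 0.0
time: 4.22
ee_pos: [0.4647, -0.049, 0.0075]
eef_rot: [0.001, 1.0, 0.0, 0.0]
ft_force: [0.2, -0.5, -0.7]
width: 0.0451
grip_force: 0.0
```

Run:
```python
from h import *
s=r.read_state();print(s['width'],s['grip_force'],s['ee_pos'])
a=snap('top','t1')['image'];b=snap('side','s1')['image']
o=np.hstack([cv2.resize(a[210:330,260:400],(400,343)),cv2.resize(b[180:300,240:380],(400,343))])
cv2.imwrite('pics/c1.png',o[...,::-1])
```

```text
0.04505004957045611 0.0 [ 0.46465849 -0.04903789  0.00749022]
```

View pics/c1.png

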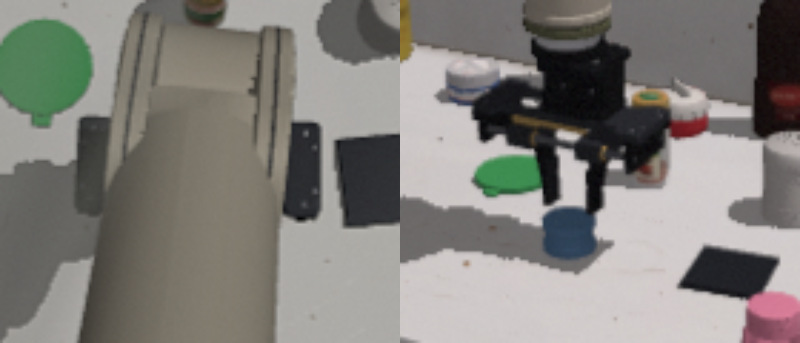

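The right half shows the fingers closed behind and above the pedestal, which is at about (570,232) in the crop, so it was not gripped. I'll check whether it moved and where the fingers really are.

Run:
```python
from h import *
def bl(c):
    W=world(c);I=c['image'];hs=cv2.cvtColor(I,cv2.COLOR_RGB2HSV)
    m=(hs[...,0]>95)&(hs[...,0]<125)&(hs[...,1]>90)&(hs[...,2]>40);m[:240]=0;m[280:]=0;m[:,:270]=0;m[:,340:]=0
    P=W[m];t=P[P[:,2]>.03];v,u=np.nonzero(m)
    print(len(P),P.min(0).round(3),P.max(0).round(3),'top',((t.min(0)+t.max(0))/2).round(4) if len(t) else 0,[u.min(),u.max(),v.min(),v.max()])
for f in('side0','s1'): bl(dict(np.load(f'/tmp/{f}.npz')))
c=dict(np.load('/tmp/s1.npz'));W=world(c)
for p in [(0.4647,-.049,.0075),(0.4647,-.049-.0225,.0075),(0.4647,-.049+.0225,.0075),(.464,-.048,.034)]:
    q=np.linalg.inv(c['T'])@np.r_[p,1];uv=c['mtx']@(q[:3]/q[2]);print(p,uv[:2].round(1))
# dark finger pixels
I=c['image'];m=(I.max(2)<60);m[:225]=0;m[260:]=0;m[:,285:]&=True;m[:,:285]=0;m[:,318:]=0
v,u=np.nonzero(m);
for vv in range(225,258,3):
    k=v==vv
    if k.any(): print(vv,u[k].min(),u[k].max(),W[vv,u[k]].mean(0).round(3))
```

```text
269 [ 0.428 -0.075 -0.   ] [ 0.478 -0.022  0.036] top [ 0.4541 -0.0479  0.0332] [np.int64(290), np.int64(307), np.int64(253), np.int64(269)]
263 [ 0.43  -0.075  0.001] [ 0.48  -0.024  0.037] top [ 0.4555 -0.0489  0.0334] [np.int64(290), np.int64(307), np.int64(253), np.int64(269)]
(0.4647, -0.049, 0.0075) [300.8 262.7]
(0.4647, -0.07150000000000001, 0.0075) [307.5 264.4]
(0.4647, -0.026500000000000003, 0.0075) [294.3 261.2]
(0.464, -0.048, 0.034) [300.2 254.9]
225 285 317 [nan nan nan]
228 285 317 [ 0.435 -0.076  0.139]
231 285 316 [ 0.44  -0.063  0.125]
234 288 317 [nan nan nan]
237 289 311 [ 0.455 -0.054  0.098]
240 289 311 [ 0.457 -0.054  0.087]
243 290 311 [ 0.457 -0.057  0.078]
246 290 309 [ 0.454 -0.05   0.068]
249 290 310 [ 0.457 -0.052  0.057]
252 306 309 [ 0.456 -0.078  0.054]
```

Run:
```python
from h import *
def pj(c,p):
    q=np.linalg.inv(c['T'])@np.r_[p,1];return (c['mtx']@(q[:3]/q[2]))[:2]
A=dict(np.load('/tmp/side0.npz'));B=dict(np.load('/tmp/s1.npz'))
o=[]
for c,p,(u0,v0) in((A,(.249,.573,.183),(20,110)),(B,(.4647,-.049,.0075),(240,180))):
    I=c['image'].copy();p0=pj(c,p);print(p0)
    o.append(cv2.resize(I[v0:v0+110,u0:u0+120],(480,440),interpolation=2))
    cv2.drawMarker(o[-1],tuple(int(x) for x in ((p0-[u0,v0])*4)),(255,0,0),0,15,1)
o=np.hstack(o);o=cv2.resize(o,(800,367));cv2.imwrite('pics/c2.png',o[...,::-1])
```

```text
[ 84.60493959 198.55967238]
[300.81388207 262.74870008]
```

View pics/c2.png

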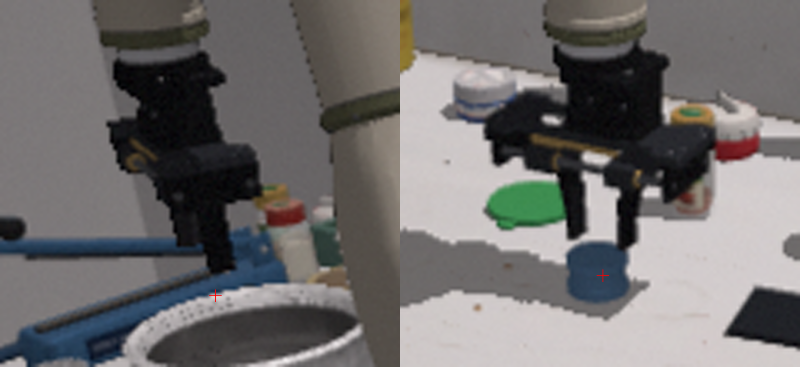

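In both views the fingertips (crop right, about (600,240)) appear about 40 mm above the projected TCP, so I can't trust either reading yet. I'll cross-check the two cameras on fixed features.

Run:
```python
from h import *
c=dict(np.load('/tmp/s1.npz'));s0=dict(np.load('/tmp/side0.npz'));t0=dict(np.load('/tmp/top0.npz'))
def el(c,u,v,R,cond,h,rect=False):
    hs=cv2.cvtColor(c['image'],cv2.COLOR_RGB2HSV);m=np.zeros((480,640),np.uint8);cv2.circle(m,(u,v),R,1,-1)
    m&=cond(hs).astype(np.uint8);k=max(cv2.findContours(m,0,2)[0],key=cv2.contourArea)
    Q=np.array([ray(c,*p,h)[:2] for p in k[:,0].astype(float)],np.float32)*1000
    if rect: return cv2.minAreaRect(Q)
    return np.round(cv2.fitEllipse(Q)[0],1),np.round(cv2.fitEllipse(Q)[1],1)
sat=lambda q:q[...,1]>70
print('cork side',el(s0,221,228,16,sat,.008),'green side',el(s0,280,241,17,sat,.008))
print('slate side',el(s0,355,275,22,lambda q:q[...,2]<80,.008,True))
for n,c in(('top',t0),('side',s0)):
    W=world(c)
    for nm,x,y,h in(('purple',.4895,-.371,.0973),('turq',.3252,-.4234,.0975),('pink',.3005,-.337,.0975),('shaker',.628,-.227,.089),('gold',.635,-.055,.106)):
        k=(abs(W[...,2]-h)<.004)&(np.hypot(W[...,0]-x,W[...,1]-y)<.045);P=W[k]
        print(n,nm,len(P),((P.min(0)+P.max(0))/2).round(4) if len(P) else '')
W=world(s0);k=(abs(W[...,2])<.02)&(W[...,0]>.4)&(W[...,0]<.8)&(abs(W[...,1])<.4);print('table side',np.nanmedian(W[k],0))
```

```text
cork side (array([562.6, 325.5]), array([88.3, 92.6])) green side (array([561.5,  87.8]), array([87.3, 99.6]))
slate side ((468.2041320800781, -221.93252563476562), (84.53164672851562, 79.0455322265625), 7.16279411315918)
top purple 281 [ 0.4909 -0.3717  0.0972]
top turq 311 [ 0.3253 -0.4237  0.0975]
top pink 302 [ 0.2997 -0.338   0.0975]
top shaker 424 [ 0.6291 -0.2279  0.089 ]
top gold 208 [ 0.6352 -0.0545  0.1061]
side purple 119 [ 0.486  -0.3725  0.0966]
side turq 163 [ 0.3201 -0.4234  0.0967]
side pink 158 [ 0.2961 -0.3368  0.0965]
side shaker 126 [ 0.6242 -0.2264  0.089 ]
side gold 56 [ 0.6324 -0.0538  0.1051]
table side [ 0.58146377 -0.04025227 -0.0008332 ]
```

The cameras agree to within a few mm, so the reported TCP really is off from the visible tips. I'll open and feel downwards in small steps.

```bash
python3 -m pendant '[{"dp":[0,0,0],"rotation":[0,0,0],"jaw":1},{"dp":[0,0,0],"rotation":[0,0,0],"jaw":1},{"dp":[0,0,0],"rotation":[0,0,0],"jaw":1},{"dp":[0,0,0],"rotation":[0,0,0],"jaw":1},{"dp":[0,0,0],"rotation":[0,0,0],"jaw":1},{"dp":[0,0,0],"rotation":[0,0,0],"jaw":1},{"dp":[0,0,0.02],"rotation":[0,0,0],"jaw":1},{"dp":[0,0,0.02],"rotation":[0,0,0],"jaw":1}]'
python3 -m pendant '[{"dp":[0,0,0.015],"rotation":[0,0,0],"jaw":1},{"dp":[0,0,0.03],"rotation":[0,0,0],"jaw":1},{"dp":[0,0,0.03],"rotation":[0,0,0],"jaw":1}]'
```

```text
time: 5.32
ee_pos: [0.4643, -0.049, 0.0041]
eef_rot: [0.001, 1.0, 0.0, -0.0]
ft_force: [-0.9, 0.4, -0.2]
width: 0.0868
grip_force: 0.0
time: 5.7
ee_pos: [0.4644, -0.0491, -0.0003]
eef_rot: [0.001, 1.0, 0.0, -0.0]
ft_force: [-0.3, 0.3, 0.1]
width: 0.0871
grip_force: 0.0
```

```bash
python3 -m pendant '[{"dp":[0,0,0.015],"rotation":[0,0,0],"jaw":1},{"dp":[0,0,0.03],"rotation":[0,0,0],"jaw":1},{"dp":[0,0,0.03],"rotation":[0,0,0],"jaw":1}]'
python3 -m pendant '[{"dp":[0,0,0.015],"rotation":[0,0,0],"jaw":1},{"dp":[0,0,0.03],"rotation":[0,0,0],"jaw":1},{"dp":[0,0,0.03],"rotation":[0,0,0],"jaw":1}]'
python3 - <<'E'
from h import *
b=snap('side','s2');I=b['image'];W=world(b)
m=(I.max(2)<60);m[:225]=0;m[275:]=0;m[:,:280]=0;m[:,320:]=0
v,u=np.nonzero(m)
for vv in range(240,270,2):
    k=v==vv
    if k.any(): print(vv,u[k].min(),u[k].max(),W[vv,u[k]].mean(0).round(3))
E
```

```text
time: 6.08
ee_pos: [0.4644, -0.0491, -0.0048]
eef_rot: [0.001, 1.0, 0.0, -0.0]
ft_force: [1.0, -0.0, 1.1]
width: 0.0868
grip_force: 0.0
time: 6.45
ee_pos: [0.4644, -0.0491, -0.0093]
eef_rot: [0.001, 1.0, 0.0, -0.0]
ft_force: [-1.0, 0.5, -1.0]
width: 0.0871
grip_force: 0.0
240 282 319 [ 0.438 -0.072  0.099]
242 282 319 [nan nan nan]
244 283 319 [ 0.452 -0.061  0.078]
246 283 318 [ 0.457 -0.053  0.067]
248 284 317 [ 0.455 -0.054  0.062]
250 284 317 [ 0.455 -0.054  0.055]
252 284 316 [ 0.456 -0.047  0.047]
254 284 317 [ 0.457 -0.064  0.044]
256 313 317 [ 0.459 -0.1    0.045]
258 313 317 [ 0.459 -0.1    0.038]
260 313 315 [ 0.452 -0.1    0.035]
```

The fingertips are really about 42 mm higher than reported and there is no contact, so I'll keep feeling down.

```bash
python3 -m pendant '[{"dp":[0,0,0.03],"rotation":[0,0,0],"jaw":1},{"dp":[0,0,0.06],"rotation":[0,0,0],"jaw":1},{"dp":[0,0,0.09],"rotation":[0,0,0],"jaw":1},{"dp":[0,0,0.09],"rotation":[0,0,0],"jaw":1}]'
python3 -m pendant '[{"dp":[0,0,0.01],"rotation":[0,0,0],"jaw":1},{"dp":[0,0,0.02],"rotation":[0,0,0],"jaw":1},{"dp":[0,0,0.03],"rotation":[0,0,0],"jaw":1},{"dp":[0,0,0.03],"rotation":[0,0,0],"jaw":1}]'
python3 - <<'E'
from h import *
b=snap('side','s3');I=b['image']
o=cv2.resize(I[200:290,240:360],(720,540),interpolation=2);cv2.imwrite('pics/c3.png',o[...,::-1])
E
```

```text
time: 7.0
ee_pos: [0.4642, -0.0491, -0.023]
eef_rot: [0.001, 1.0, -0.0, -0.0]
ft_force: [-0.4, -0.8, -0.0]
width: 0.0869
grip_force: 0.0
time: 7.5
ee_pos: [0.4645, -0.049, -0.0272]
eef_rot: [0.001, 1.0, 0.0, -0.0]
ft_force: [0.4, -0.0, -0.0]
width: 0.0871
grip_force: 0.0
```

View pics/c3.png

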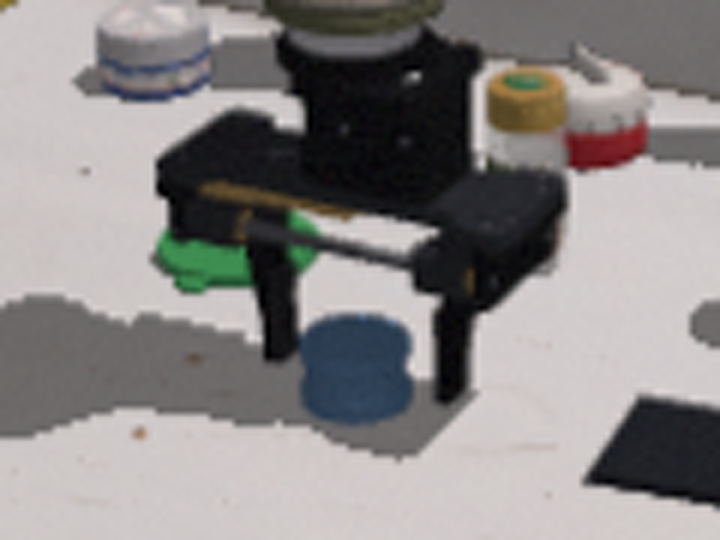

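The picture shows the fingers straddling the pedestal, with tips at (280,358) and (452,400) in the crop, roughly 10 mm above the top. I'll go down a little and close.

```bash
python3 -m pendant '[{"dp":[0,0,0.01],"rotation":[0,0,0],"jaw":1},{"dp":[0,0,0.02],"rotation":[0,0,0],"jaw":1},{"dp":[0,0,0.03],"rotation":[0,0,0],"jaw":1},{"dp":[0,0,0.03],"rotation":[0,0,0],"jaw":1}]'
python3 -m pendant '[{"dp":[0,0,0],"rotation":[0,0,0],"jaw":0.4},{"dp":[0,0,0],"rotation":[0,0,0],"jaw":0.4},{"dp":[0,0,0],"rotation":[0,0,0],"jaw":0.4},{"dp":[0,0,0],"rotation":[0,0,0],"jaw":0.4},{"dp":[0,0,0],"rotation":[0,0,0],"jaw":0.4},{"dp":[0,0,0],"rotation":[0,0,0],"jaw":0.4}]' 25
```

```text
time: 8.05
ee_pos: [0.4645, -0.0491, -0.0317]
eef_rot: [0.001, 1.0, 0.0, -0.0]
ft_force: [-0.7, 0.1, 0.4]
width: 0.0875
grip_force: 0.0
time: 8.8
ee_pos: [0.4646, -0.0488, -0.0315]
eef_rot: [0.001, 1.0, 0.0, 0.0]
ft_force: [0.2, 2.4, 1.1]
width: 0.0544
grip_force: 25.0
```

Gripped at 54 mm. Now lift and carry it to the slate by the relative displacement (+20, −169 mm).

```bash
python3 -m pendant '[{"dp":[0,0,-0.1],"rotation":[0,0,0],"jaw":0.4},{"dp":[0,0,-0.2],"rotation":[0,0,0],"jaw":0.4},{"dp":[-0.03,-0.2,-0.3],"rotation":[0,0,0],"jaw":0.4},{"dp":[-0.06,-0.4,-0.3],"rotation":[0,0,0],"jaw":0.4},{"dp":[-0.1,-0.6,-0.3],"rotation":[0,0,0],"jaw":0.4},{"dp":[-0.13,-0.8,-0.3],"rotation":[0,0,0],"jaw":0.4},{"dp":[-0.133,-0.95,-0.3],"rotation":[0,0,0],"jaw":0.4},{"dp":[-0.133,-0.95,-0.3],"rotation":[0,0,0],"jaw":0.4}]'
python3 -m pendant '[{"dp":[0,-0.1,0],"rotation":[0,0,0],"jaw":0.4},{"dp":[0,-0.177,0],"rotation":[0,0,0],"jaw":0.4},{"dp":[0,-0.177,0],"rotation":[0,0,0],"jaw":0.4},{"dp":[0,-0.177,0],"rotation":[0,0,0],"jaw":0.4}]'
python3 - <<'E'
from h import *
b=snap('side','s4');I=b['image']
o=cv2.resize(I[205:305,300:420],(720,600),interpolation=2);cv2.imwrite('pics/c4.png',o[...,::-1])
E
```

```text
time: 9.8
ee_pos: [0.4844, -0.1936, 0.0145]
eef_rot: [0.002, 1.0, -0.0, 0.001]
ft_force: [0.4, 0.5, -1.1]
width: 0.0546
grip_force: 25.0
time: 10.3
ee_pos: [0.4843, -0.2177, 0.0134]
eef_rot: [0.001, 1.0, 0.0, -0.0]
ft_force: [0.3, -0.6, -1.5]
width: 0.0543
grip_force: 25.0
```

View pics/c4.png

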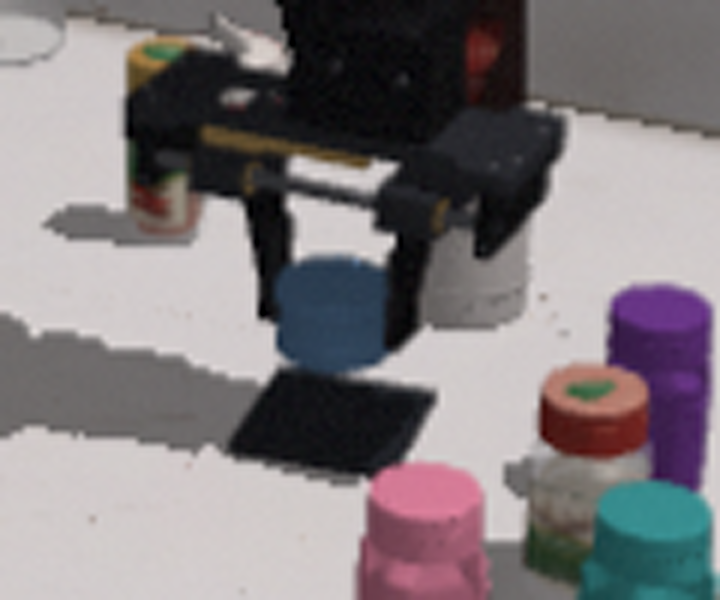

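The pedestal is held level above the slate, which lies at about (335,420) in the crop. Lower gently.

```bash
python3 -m pendant '[{"dp":[0,0,0.08],"rotation":[0,0,0],"jaw":0.4},{"dp":[0,0,0.15],"rotation":[0,0,0],"jaw":0.4},{"dp":[0,0,0.2],"rotation":[0,0,0],"jaw":0.4},{"dp":[0,0,0.225],"rotation":[0,0,0],"jaw":0.4},{"dp":[0,0,0.235],"rotation":[0,0,0],"jaw":0.4},{"dp":[0,0,0.24],"rotation":[0,0,0],"jaw":0.4},{"dp":[0,0,0.24],"rotation":[0,0,0],"jaw":0.4}]'
python3 -m pendant '[{"dp":[0,0,0.005],"rotation":[0,0,0],"jaw":0.4},{"dp":[0,0,0.01],"rotation":[0,0,0],"jaw":0.4},{"dp":[0,0,0.01],"rotation":[0,0,0],"jaw":0.4}]'
```

```text
time: 11.22
ee_pos: [0.4845, -0.2182, -0.0224]
eef_rot: [0.001, 1.0, 0.0, 0.0]
ft_force: [-0.3, 0.3, -1.5]
width: 0.0543
grip_force: 25.0
time: 11.6
ee_pos: [0.4845, -0.2182, -0.0236]
eef_rot: [0.001, 1.0, 0.0, 0.0]
ft_force: [-2.7, 0.9, 4.7]
width: 0.0544
grip_force: 25.0
```

Contact came at exactly +8 mm, so the pedestal is on the slate. Release, rise, and go over the shaker. I'll move that next because it would foul the gripper body at the chocolate.

```bash
python3 -m pendant '[{"dp":[0,0,0],"rotation":[0,0,0],"jaw":1},{"dp":[0,0,0],"rotation":[0,0,0],"jaw":1},{"dp":[0,0,0],"rotation":[0,0,0],"jaw":1},{"dp":[0,0,-0.1],"rotation":[0,0,0],"jaw":1},{"dp":[0,0,-0.3],"rotation":[0,0,0],"jaw":1},{"dp":[0,0,-0.6],"rotation":[0,0,0],"jaw":1},{"dp":[0,0,-0.72],"rotation":[0,0,0],"jaw":1},{"dp":[0,0,-0.72],"rotation":[0,0,0],"jaw":1}]'
python3 -m pendant '[{"dp":[-0.3,-0.063,0],"rotation":[0,0,0],"jaw":1},{"dp":[-0.6,-0.063,0],"rotation":[0,0,0],"jaw":1},{"dp":[-0.96,-0.063,0],"rotation":[0,0,0],"jaw":1},{"dp":[-0.96,-0.063,0],"rotation":[0,0,0],"jaw":1},{"dp":[-0.96,-0.063,0],"rotation":[0,0,0],"jaw":1}]'
python3 - <<'E'
from m import *
print(r.read_state()['joint_positions'].round(2))
snap('top','t5');b=snap('side','s5');I=b['image']
o=cv2.resize(I[170:290,310:450],(700,600),interpolation=2);cv2.imwrite('pics/c5.png',o[...,::-1])
E
```

```text
time: 12.6
ee_pos: [0.4852, -0.2183, 0.0854]
eef_rot: [0.001, 1.0, -0.0, 0.001]
ft_force: [-0.7, -0.3, -0.2]
width: 0.0871
grip_force: 0.0
time: 13.22
ee_pos: [0.6269, -0.2281, 0.0822]
eef_rot: [0.001, 1.0, 0.0, -0.001]
ft_force: [-0.9, -1.4, 0.2]
width: 0.0869
grip_force: 0.0
[-0.07  0.52  0.48  1.48 -0.25  1.2   2.02]
```

View pics/c5.png

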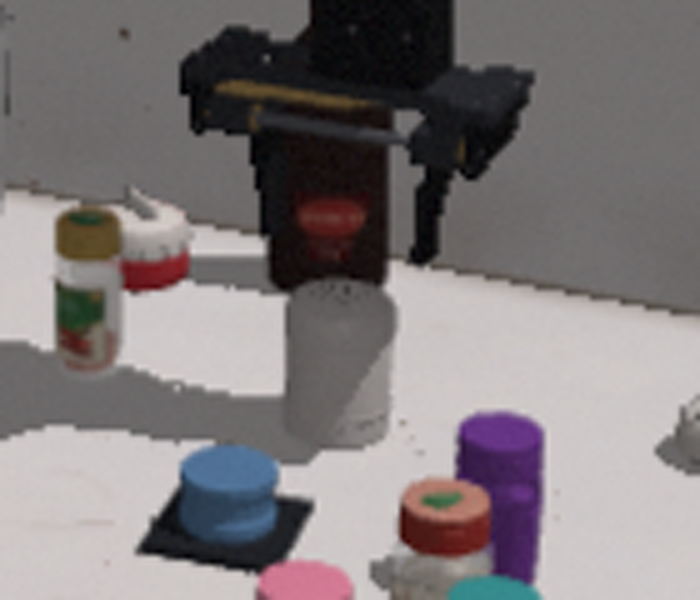

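The gripper is centred over the shaker: fingers at (265,235) and (425,262), lid at (340,290). The pedestal stands central on the slate. Now descend.

```bash
python3 -m pendant '[{"dp":[-0.01,0,0.1],"rotation":[0,0,0],"jaw":1},{"dp":[-0.01,0,0.2],"rotation":[0,0,0],"jaw":1},{"dp":[-0.01,0,0.25],"rotation":[0,0,0],"jaw":1},{"dp":[-0.01,0,0.3],"rotation":[0,0,0],"jaw":1},{"dp":[-0.01,0,0.3],"rotation":[0,0,0],"jaw":1}]'
python3 -m pendant '[{"dp":[0,0,0.08],"rotation":[0,0,0],"jaw":1},{"dp":[0,0,0.16],"rotation":[0,0,0],"jaw":1},{"dp":[0,0,0.24],"rotation":[0,0,0],"jaw":1},{"dp":[0,0,0.3],"rotation":[0,0,0],"jaw":1},{"dp":[0,0,0.3],"rotation":[0,0,0],"jaw":1}]'
python3 -m pendant '[{"dp":[0,0,0],"rotation":[0,0,0],"jaw":0.5},{"dp":[0,0,0],"rotation":[0,0,0],"jaw":0.5},{"dp":[0,0,0],"rotation":[0,0,0],"jaw":0.5},{"dp":[0,0,0],"rotation":[0,0,0],"jaw":0.5},{"dp":[0,0,0],"rotation":[0,0,0],"jaw":0.5}]' 25
```

```text
time: 13.95
ee_pos: [0.6295, -0.2277, 0.0383]
eef_rot: [0.001, 1.0, 0.0, -0.0]
ft_force: [-0.0, 0.2, 0.2]
width: 0.0874
grip_force: 0.0
time: 14.58
ee_pos: [0.6292, -0.2276, -0.0071]
eef_rot: [0.001, 1.0, 0.0, -0.001]
ft_force: [-0.4, -0.1, 0.4]
width: 0.087
grip_force: 0.0
time: 15.2
ee_pos: [0.6302, -0.2273, -0.0057]
eef_rot: [0.001, 1.0, 0.0, 0.0]
ft_force: [-0.0, 3.3, 4.1]
width: 0.0653
grip_force: 24.9
```

```bash
python3 -m pendant '[{"dp":[0,0,-0.1],"rotation":[0,0,0],"jaw":0.5},{"dp":[0,0,-0.25],"rotation":[0,0,0],"jaw":0.5},{"dp":[0,0,-0.4],"rotation":[0,0,0],"jaw":0.5},{"dp":[0.2,0,-0.4],"rotation":[0,0,0],"jaw":0.5},{"dp":[0.45,0,-0.4],"rotation":[0,0,0],"jaw":0.5},{"dp":[0.65,0,-0.4],"rotation":[0,0,0],"jaw":0.5},{"dp":[0.65,0,-0.4],"rotation":[0,0,0],"jaw":0.5}]'
python3 -m pendant '[{"dp":[0,0.2,0],"rotation":[0,0,0],"jaw":0.5},{"dp":[0,0.45,0],"rotation":[0,0,0],"jaw":0.5},{"dp":[0,0.7,0],"rotation":[0,0,0],"jaw":0.5},{"dp":[0,1,0],"rotation":[0,0,0],"jaw":0.5}]'
python3 -m pendant '[{"dp":[0,0.25,0],"rotation":[0,0,0],"jaw":0.5},{"dp":[0,0.5,0],"rotation":[0,0,0],"jaw":0.5},{"dp":[0,0.75,0],"rotation":[0,0,0],"jaw":0.5},{"dp":[0,1,0],"rotation":[0,0,0],"jaw":0.5}]'
python3 -m pendant '[{"dp":[0,0.25,0],"rotation":[0,0,0],"jaw":0.5},{"dp":[-0.1,0.5,0],"rotation":[0,0,0],"jaw":0.5},{"dp":[-0.2,0.75,0],"rotation":[0,0,0],"jaw":0.5},{"dp":[-0.3,0.923,0],"rotation":[0,0,0],"jaw":0.5},{"dp":[-0.3,0.923,0],"rotation":[0,0,0],"jaw":0.5},{"dp":[-0.3,0.923,0],"rotation":[0,0,0],"jaw":0.5}]'
python3 - <<'E'
from h import *
b=snap('side','s6');I=b['image']
o=cv2.resize(I[160:280,190:330],(700,600),interpolation=2);cv2.imwrite('pics/c6.png',o[...,::-1])
E
```

```text
time: 16.08
ee_pos: [0.5304, -0.2287, 0.0547]
eef_rot: [0.002, 1.0, 0.0, -0.0]
ft_force: [0.5, -0.4, -0.9]
width: 0.0655
grip_force: 24.8
time: 16.58
ee_pos: [0.5334, -0.077, 0.0546]
eef_rot: [0.001, 1.0, -0.0, 0.001]
ft_force: [0.8, -0.2, -1.2]
width: 0.0652
grip_force: 24.8
time: 17.08
ee_pos: [0.5336, 0.0738, 0.0546]
eef_rot: [0.001, 1.0, 0.0, 0.001]
ft_force: [1.0, -0.6, -2.2]
width: 0.0651
grip_force: 24.8
time: 17.82
ee_pos: [0.5782, 0.21, 0.0539]
eef_rot: [0.001, 1.0, -0.0, 0.0]
ft_force: [0.5, -0.9, -1.8]
width: 0.0651
grip_force: 24.8
```

View pics/c6.png

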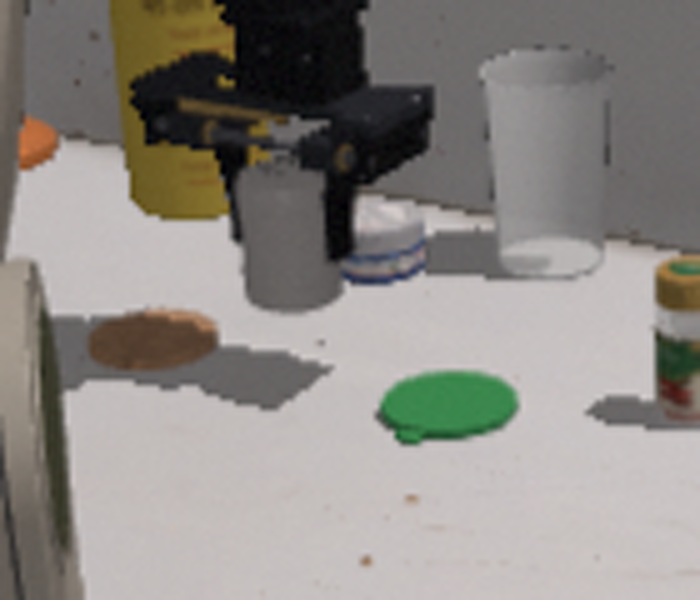

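The shaker is held upright above the line between the mats: cork at (152,340), green at (450,405). Lower it.

```bash
python3 -m pendant '[{"dp":[0,0,0.1],"rotation":[0,0,0],"jaw":0.5},{"dp":[0,0,0.2],"rotation":[0,0,0],"jaw":0.5},{"dp":[0,0,0.3],"rotation":[0,0,0],"jaw":0.5},{"dp":[0,0,0.36],"rotation":[0,0,0],"jaw":0.5},{"dp":[0,0,0.38],"rotation":[0,0,0],"jaw":0.5},{"dp":[0,0,0.39],"rotation":[0,0,0],"jaw":0.5},{"dp":[0,0,0.395],"rotation":[0,0,0],"jaw":0.5},{"dp":[0,0,0.395],"rotation":[0,0,0],"jaw":0.5}]'
```

```text
time: 18.88
ee_pos: [0.5781, 0.2109, -0.005]
eef_rot: [0.001, 1.0, 0.0, 0.0]
ft_force: [0.5, 1.0, -1.6]
width: 0.0649
grip_force: 24.8
```

```bash
python3 -m pendant '[{"dp":[0,0,0.007],"rotation":[0,0,0],"jaw":0.5},{"dp":[0,0,0.014],"rotation":[0,0,0],"jaw":0.5},{"dp":[0,0,0.014],"rotation":[0,0,0],"jaw":0.5}]'
```

```text
time: 19.25
ee_pos: [0.5788, 0.2111, -0.0058]
eef_rot: [0.001, 1.0, 0.001, 0.001]
ft_force: [-4.1, -1.0, 10.2]
width: 0.0649
grip_force: 24.7
```

Contact at table height. Release, rise, and move over the gold jar.

```bash
python3 -m pendant '[{"dp":[0,0,0],"rotation":[0,0,0],"jaw":1},{"dp":[0,0,0],"rotation":[0,0,0],"jaw":1},{"dp":[0,0,0],"rotation":[0,0,0],"jaw":1},{"dp":[0,0,-0.1],"rotation":[0,0,0],"jaw":1},{"dp":[0,0,-0.25],"rotation":[0,0,0],"jaw":1},{"dp":[0,0,-0.5],"rotation":[0,0,0],"jaw":1},{"dp":[0,0,-0.67],"rotation":[0,0,0],"jaw":1},{"dp":[0,0,-0.67],"rotation":[0,0,0],"jaw":1}]'
python3 -m pendant '[{"dp":[-0.1,-0.3,0],"rotation":[0,0,0],"jaw":1},{"dp":[-0.2,-0.6,0],"rotation":[0,0,0],"jaw":1},{"dp":[-0.38,-0.9,0],"rotation":[0,0,0],"jaw":1},{"dp":[-0.38,-0.9,0],"rotation":[0,0,0],"jaw":1}]'
python3 -m pendant '[{"dp":[0,-0.3,0],"rotation":[0,0,0],"jaw":1},{"dp":[0,-0.6,0],"rotation":[0,0,0],"jaw":1},{"dp":[0,-0.87,0],"rotation":[0,0,0],"jaw":1},{"dp":[0,-0.87,0],"rotation":[0,0,0],"jaw":1},{"dp":[0,-0.87,0],"rotation":[0,0,0],"jaw":1}]'
python3 - <<'E'
from m import *
c=snap('top','t7');W=world(c);print('shaker',blob(c,W,262,180,45,.06,.1))
E
```

```text
time: 20.25
ee_pos: [0.5795, 0.2113, 0.0963]
eef_rot: [0.001, 1.0, 0.001, 0.002]
ft_force: [0.6, -0.7, -0.3]
width: 0.0872
grip_force: 0.0
time: 20.75
ee_pos: [0.6357, 0.0697, 0.0926]
eef_rot: [0.004, 1.0, -0.001, -0.0]
ft_force: [-0.5, 0.3, -0.3]
width: 0.0868
grip_force: 0.0
time: 21.38
ee_pos: [0.6343, -0.0533, 0.0926]
eef_rot: [0.0, 1.0, 0.001, -0.0]
ft_force: [0.2, 1.2, -0.6]
width: 0.0869
grip_force: 0.0
shaker [7.993e-01 1.494e-01 7.970e-02 3.250e-02 6.950e-02 1.700e+02]
```

```bash
python3 - <<'E'
from m import *
c=dict(np.load('/tmp/t7.npz'));W=world(c);print('shaker',blob(c,W,232,220,25,.06,.1))
E
python3 -m pendant '[{"dp":[0,-0.007,0.12],"rotation":[0,0,0],"jaw":1},{"dp":[0,-0.007,0.24],"rotation":[0,0,0],"jaw":1},{"dp":[0,-0.007,0.36],"rotation":[0,0,0],"jaw":1},{"dp":[0,-0.007,0.46],"rotation":[0,0,0],"jaw":1},{"dp":[0,-0.007,0.517],"rotation":[0,0,0],"jaw":1},{"dp":[0,-0.007,0.517],"rotation":[0,0,0],"jaw":1}]'
python3 -m pendant '[{"dp":[0,0,0],"rotation":[0,0,0],"jaw":0.3},{"dp":[0,0,0],"rotation":[0,0,0],"jaw":0.3},{"dp":[0,0,0],"rotation":[0,0,0],"jaw":0.3},{"dp":[0,0,0],"rotation":[0,0,0],"jaw":0.3},{"dp":[0,0,0],"rotation":[0,0,0],"jaw":0.3},{"dp":[0,0,0],"rotation":[0,0,0],"jaw":0.3},{"dp":[0,0,0],"rotation":[0,0,0],"jaw":0.3},{"dp":[0,0,0],"rotation":[0,0,0],"jaw":0.3}]' 25
```

```text
shaker [5.760e-01 2.078e-01 8.840e-02 6.330e-02 6.280e-02 6.190e+02]
time: 22.18
ee_pos: [0.6342, -0.056, 0.0149]
eef_rot: [0.001, 1.0, -0.0, -0.0]
ft_force: [-0.6, 0.4, 0.8]
width: 0.0871
grip_force: 0.0
time: 23.18
ee_pos: [0.6345, -0.0558, 0.0155]
eef_rot: [0.001, 1.0, 0.0, 0.0]
ft_force: [0.0, 1.2, 0.2]
width: 0.0405
grip_force: 24.9
```

The shaker is at (0.576, 0.208) against the midpoint (0.576, 0.211), which is good. The gold jar is gripped at 40.5 mm. Carry it to the green mat.

```bash
python3 -m pendant '[{"dp":[0,0,-0.1],"rotation":[0,0,0],"jaw":0.3},{"dp":[0,0,-0.25],"rotation":[0,0,0],"jaw":0.3},{"dp":[0.1,0.2,-0.27],"rotation":[0,0,0],"jaw":0.3},{"dp":[0.2,0.45,-0.27],"rotation":[0,0,0],"jaw":0.3},{"dp":[0.3,0.7,-0.27],"rotation":[0,0,0],"jaw":0.3},{"dp":[0.38,0.98,-0.27],"rotation":[0,0,0],"jaw":0.3},{"dp":[0.38,0.98,-0.27],"rotation":[0,0,0],"jaw":0.3},{"dp":[0.38,0.98,-0.27],"rotation":[0,0,0],"jaw":0.3}]'
python3 -m pendant '[{"dp":[0,0,0.07],"rotation":[0,0,0],"jaw":0.3},{"dp":[0,0,0.14],"rotation":[0,0,0],"jaw":0.3},{"dp":[0,0,0.18],"rotation":[0,0,0],"jaw":0.3},{"dp":[0,0,0.2],"rotation":[0,0,0],"jaw":0.3},{"dp":[0,0,0.21],"rotation":[0,0,0],"jaw":0.3},{"dp":[0,0,0.215],"rotation":[0,0,0],"jaw":0.3},{"dp":[0,0,0.215],"rotation":[0,0,0],"jaw":0.3}]'
```

```text
time: 24.18
ee_pos: [0.5782, 0.0906, 0.0568]
eef_rot: [0.001, 1.0, -0.0, 0.0]
ft_force: [0.2, -0.3, -1.4]
width: 0.0407
grip_force: 24.9
time: 25.05
ee_pos: [0.5779, 0.0912, 0.0239]
eef_rot: [0.001, 1.0, 0.0, 0.0]
ft_force: [0.1, -0.2, -1.1]
width: 0.0405
grip_force: 24.9
```

```bash
python3 -m pendant '[{"dp":[0,0,0.005],"rotation":[0,0,0],"jaw":0.3},{"dp":[0,0,0.01],"rotation":[0,0,0],"jaw":0.3},{"dp":[0,0,0.01],"rotation":[0,0,0],"jaw":0.3}]'
```

```text
time: 25.42
ee_pos: [0.5784, 0.0914, 0.0234]
eef_rot: [0.001, 1.0, 0.0, 0.001]
ft_force: [-2.5, -0.1, 7.3]
width: 0.0408
grip_force: 24.9
```

Contact on the mat. Release, rise, and travel to the red jar, turning the tool back by 23° on the last leg.

```bash
python3 -m pendant '[{"dp":[0,0,0],"rotation":[0,0,0],"jaw":1},{"dp":[0,0,0],"rotation":[0,0,0],"jaw":1},{"dp":[0,0,0],"rotation":[0,0,0],"jaw":1},{"dp":[0,0,-0.1],"rotation":[0,0,0],"jaw":1},{"dp":[0,0,-0.3],"rotation":[0,0,0],"jaw":1},{"dp":[0,0,-0.55],"rotation":[0,0,0],"jaw":1},{"dp":[0,0,-0.6],"rotation":[0,0,0],"jaw":1},{"dp":[0,0,-0.6],"rotation":[0,0,0],"jaw":1}]'
python3 -m pendant '[{"dp":[0.1,-0.3,0],"rotation":[0,0,0],"jaw":1},{"dp":[0.2,-0.6,0],"rotation":[0,0,0],"jaw":1},{"dp":[0.286,-0.9,0],"rotation":[0,0,0],"jaw":1},{"dp":[0.286,-0.9,0],"rotation":[0,0,0],"jaw":1}]'
python3 -m pendant '[{"dp":[0.1,-0.3,0],"rotation":[0,0,0],"jaw":1},{"dp":[0.2,-0.6,0],"rotation":[0,0,0],"jaw":1},{"dp":[0.286,-0.9,0],"rotation":[0,0,0],"jaw":1},{"dp":[0.286,-0.9,0],"rotation":[0,0,0],"jaw":1}]'
python3 -m pendant '[{"dp":[0.1,-0.2,0],"rotation":[0,0,0.03],"jaw":1},{"dp":[0.2,-0.4,0],"rotation":[0,0,0.05],"jaw":1},{"dp":[0.4,-0.7,0],"rotation":[0,0,0.065],"jaw":1},{"dp":[0.57,-1,0],"rotation":[0,0,0.065],"jaw":1},{"dp":[0.57,-1,0],"rotation":[0,0,0.065],"jaw":1}]'
python3 - <<'E'
from m import *
s=r.read_state();print(s['joint_positions'].round(2),s['ee_pos'])
c=snap('top','t8');W=world(c);
print('shaker',blob(c,W,232,220,25,.06,.1));print('gold',blob(c,W,275,230,22,.1,.13));print('ped',blob(c,W,397,268,20,.036,.055),blob(c,W,439,229,12,.008,.025))
R=s['eef_rot'];t=np.array([.4065,-.370])-s['ee_pos'][:2]
from scipy.spatial.transform import Rotation as Q
print('tool frac to red',(Q.from_quat(R).inv().apply([*t,.025-s['ee_pos'][2]])/.15).round(3),np.degrees(Q.from_quat(R).as_rotvec()))
b=snap('side','s8')['image']
o=cv2.resize(b[180:340,310:490],(675,600),interpolation=2);cv2.imwrite('pics/c8.png',o[...,::-1])
E
```

```text
time: 26.42
ee_pos: [0.578, 0.0913, 0.113]
eef_rot: [0.001, 1.0, 0.0, 0.001]
ft_force: [0.4, 0.3, -1.2]
width: 0.0874
grip_force: 0.0
time: 26.92
ee_pos: [0.533, -0.0479, 0.1115]
eef_rot: [0.004, 1.0, -0.0, -0.001]
ft_force: [0.3, -0.3, -0.3]
width: 0.0869
grip_force: 0.0
time: 27.42
ee_pos: [0.4901, -0.1816, 0.1116]
eef_rot: [0.003, 1.0, -0.0, -0.001]
ft_force: [1.0, 0.1, 0.9]
width: 0.0871
grip_force: 0.0
time: 28.05
ee_pos: [0.4041, -0.3307, 0.1118]
eef_rot: [0.206, 0.979, -0.0, -0.001]
ft_force: [-0.2, 0.8, -0.2]
width: 0.087
grip_force: 0.0
[-0.03  0.18  0.7   1.86 -0.12  1.15  1.87] [ 0.40409912 -0.33066262  0.11183624]
shaker [5.760e-01 2.083e-01 8.810e-02 6.340e-02 6.420e-02 6.280e+02]
gold [5.776e-01 8.890e-02 1.133e-01 3.830e-02 3.870e-02 2.490e+02]
ped [ 4.819e-01 -2.197e-01  4.220e-02  5.240e-02  5.230e-02  3.930e+02] [ 5.995e-01 -3.378e-01  1.470e-02  3.540e-02  3.570e-02  1.720e+02]
tool frac to red [-0.121 -0.233  0.579] [-3.70184119e+01 -1.76093212e+02  7.05650734e-02]
```

View pics/c8.png

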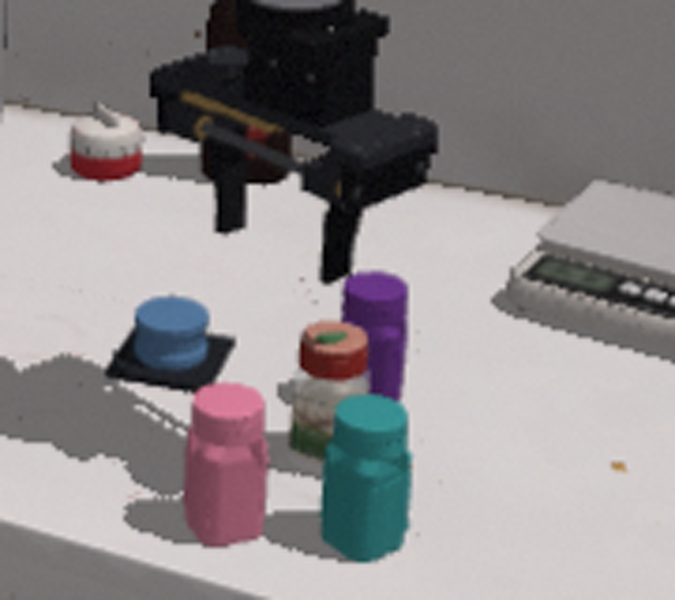

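The side view shows the gripper short of the red jar, whose cap is at (334,350) in the crop. Pedestal, shaker and gold jar measure well placed, within 3 mm. Move over the red cap, then descend.

```bash
python3 -m pendant '[{"dp":[-0.06,-0.11,0],"rotation":[0,0,0],"jaw":1},{"dp":[-0.115,-0.218,0],"rotation":[0,0,0],"jaw":1},{"dp":[-0.115,-0.218,0],"rotation":[0,0,0],"jaw":1},{"dp":[-0.115,-0.218,0.1],"rotation":[0,0,0],"jaw":1},{"dp":[-0.115,-0.218,0.2],"rotation":[0,0,0],"jaw":1},{"dp":[-0.115,-0.218,0.3],"rotation":[0,0,0],"jaw":1},{"dp":[-0.115,-0.218,0.3],"rotation":[0,0,0],"jaw":1}]'
python3 -m pendant '[{"dp":[0,0,0.08],"rotation":[0,0,0],"jaw":1},{"dp":[0,0,0.16],"rotation":[0,0,0],"jaw":1},{"dp":[0,0,0.23],"rotation":[0,0,0],"jaw":1},{"dp":[0,0,0.273],"rotation":[0,0,0],"jaw":1},{"dp":[0,0,0.273],"rotation":[0,0,0],"jaw":1}]'
python3 -m pendant '[{"dp":[0,0,0],"rotation":[0,0,0],"jaw":0.3},{"dp":[0,0,0],"rotation":[0,0,0],"jaw":0.3},{"dp":[0,0,0],"rotation":[0,0,0],"jaw":0.3},{"dp":[0,0,0],"rotation":[0,0,0],"jaw":0.3},{"dp":[0,0,0],"rotation":[0,0,0],"jaw":0.3},{"dp":[0,0,0],"rotation":[0,0,0],"jaw":0.3},{"dp":[0,0,0],"rotation":[0,0,0],"jaw":0.3},{"dp":[0,0,0],"rotation":[0,0,0],"jaw":0.3}]' 25
```

```text
time: 29.02
ee_pos: [0.4078, -0.3646, 0.0657]
eef_rot: [0.203, 0.979, 0.0, -0.001]
ft_force: [0.7, 0.7, 0.1]
width: 0.0873
grip_force: 0.0
time: 29.65
ee_pos: [0.4083, -0.3653, 0.0258]
eef_rot: [0.204, 0.979, 0.0, -0.0]
ft_force: [0.3, 0.4, 0.6]
width: 0.0869
grip_force: 0.0
time: 30.65
ee_pos: [0.4086, -0.3656, 0.0264]
eef_rot: [0.204, 0.979, -0.0, 0.0]
ft_force: [0.1, 0.0, 1.3]
width: 0.0473
grip_force: 25.0
```

Gripped. Lift, square the tool, and check the hold.

```bash
python3 -m pendant '[{"dp":[0,0,-0.1],"rotation":[0,0,0],"jaw":0.3},{"dp":[0,0,-0.3],"rotation":[0,0,0],"jaw":0.3},{"dp":[0,0,-0.5],"rotation":[0,0,0],"jaw":0.3},{"dp":[0,0,-0.73],"rotation":[0,0,0],"jaw":0.3},{"dp":[0,0,-0.73],"rotation":[0,0,-0.02],"jaw":0.3},{"dp":[0,0,-0.73],"rotation":[0,0,-0.045],"jaw":0.3},{"dp":[0,0,-0.73],"rotation":[0,0,-0.065],"jaw":0.3},{"dp":[0,0,-0.73],"rotation":[0,0,-0.065],"jaw":0.3}]'
python3 -m pendant '[{"dp":[-0.1,0.2,0],"rotation":[0,0,0],"jaw":0.3},{"dp":[-0.2,0.45,0],"rotation":[0,0,0],"jaw":0.3},{"dp":[-0.3,0.7,0],"rotation":[0,0,0],"jaw":0.3},{"dp":[-0.35,1,0],"rotation":[0,0,0],"jaw":0.3},{"dp":[-0.35,1,0],"rotation":[0,0,0],"jaw":0.3}]'
python3 - <<'E'
from h import *
b=snap('side','s9')['image']
o=cv2.resize(b[140:320,270:450],(600,600),interpolation=2);cv2.imwrite('pics/c9.png',o[...,::-1])
E
```

```text
time: 31.65
ee_pos: [0.4086, -0.3654, 0.1365]
eef_rot: [0.001, 1.0, 0.0, 0.0]
ft_force: [-0.4, 0.6, -0.6]
width: 0.0476
grip_force: 25.0
time: 32.28
ee_pos: [0.4624, -0.2118, 0.1361]
eef_rot: [-0.001, 1.0, 0.001, 0.0]
ft_force: [0.1, -0.2, -0.8]
width: 0.0475
grip_force: 25.0
```

View pics/c9.png

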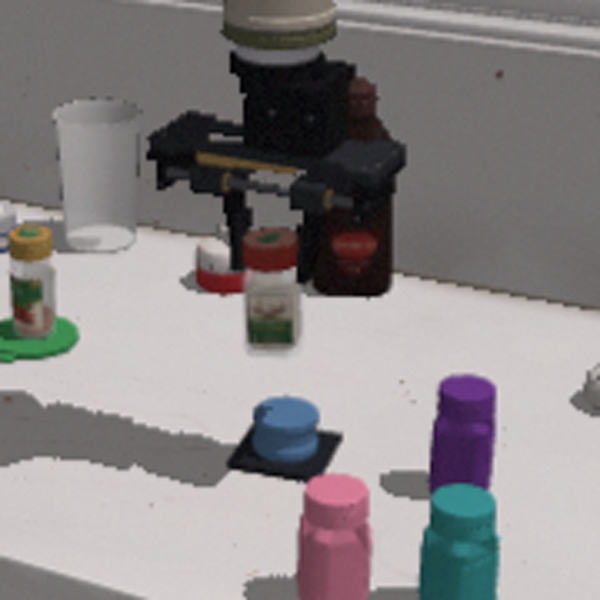

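The red jar hangs upright in the grip at (272,290) in the crop. Carry it on to the cork mat.

```bash
python3 -m pendant '[{"dp":[0,0.25,0],"rotation":[0,0,0],"jaw":0.3},{"dp":[0,0.5,0],"rotation":[0,0,0],"jaw":0.3},{"dp":[0,0.75,0],"rotation":[0,0,0],"jaw":0.3},{"dp":[0,1,0],"rotation":[0,0,0],"jaw":0.3}]'
python3 -m pendant '[{"dp":[0,0.25,0],"rotation":[0,0,0],"jaw":0.3},{"dp":[0,0.5,0],"rotation":[0,0,0],"jaw":0.3},{"dp":[0,0.75,0],"rotation":[0,0,0],"jaw":0.3},{"dp":[0,1,0],"rotation":[0,0,0],"jaw":0.3}]'
python3 -m pendant '[{"dp":[0,0.25,0],"rotation":[0,0,0],"jaw":0.3},{"dp":[0,0.5,0],"rotation":[0,0,0],"jaw":0.3},{"dp":[0,0.75,0],"rotation":[0,0,0],"jaw":0.3},{"dp":[0,1,0],"rotation":[0,0,0],"jaw":0.3}]'
python3 -m pendant '[{"dp":[-0.2,0.25,0],"rotation":[0,0,0],"jaw":0.3},{"dp":[-0.4,0.45,0],"rotation":[0,0,0],"jaw":0.3},{"dp":[-0.6,0.6,0],"rotation":[0,0,0],"jaw":0.3},{"dp":[-0.77,0.66,0],"rotation":[0,0,0],"jaw":0.3},{"dp":[-0.77,0.66,0],"rotation":[0,0,0],"jaw":0.3},{"dp":[-0.77,0.66,0],"rotation":[0,0,0],"jaw":0.3}]'
```

```text
time: 32.83
ee_pos: [0.4615, -0.0658, 0.1362]
eef_rot: [0.003, 1.0, -0.0, 0.0]
ft_force: [0.0, 0.1, -0.5]
width: 0.0475
grip_force: 25.0
time: 33.33
ee_pos: [0.4622, 0.0842, 0.1362]
eef_rot: [0.003, 1.0, 0.0, 0.0]
ft_force: [-0.5, -0.5, -1.6]
width: 0.0478
grip_force: 25.0
time: 33.83
ee_pos: [0.4629, 0.2343, 0.1361]
eef_rot: [0.003, 1.0, -0.0, 0.0]
ft_force: [1.2, -0.5, -0.6]
width: 0.0474
grip_force: 25.0
time: 34.58
ee_pos: [0.5779, 0.3321, 0.1357]
eef_rot: [0.002, 1.0, -0.0, -0.0]
ft_force: [-0.0, 0.7, -0.6]
width: 0.0473
grip_force: 25.0
```

```bash
python3 -m pendant '[{"dp":[0,0,0.12],"rotation":[0,0,0],"jaw":0.3},{"dp":[0,0,0.25],"rotation":[0,0,0],"jaw":0.3},{"dp":[0,0,0.38],"rotation":[0,0,0],"jaw":0.3},{"dp":[0,0,0.5],"rotation":[0,0,0],"jaw":0.3},{"dp":[0,0,0.6],"rotation":[0,0,0],"jaw":0.3},{"dp":[0,0,0.65],"rotation":[0,0,0],"jaw":0.3},{"dp":[0,0,0.667],"rotation":[0,0,0],"jaw":0.3},{"dp":[0,0,0.667],"rotation":[0,0,0],"jaw":0.3}]'
python3 -m pendant '[{"dp":[0,0,0.006],"rotation":[0,0,0],"jaw":0.3},{"dp":[0,0,0.012],"rotation":[0,0,0],"jaw":0.3},{"dp":[0,0,0.012],"rotation":[0,0,0],"jaw":0.3}]'
```

```text
time: 35.58
ee_pos: [0.5779, 0.3335, 0.0362]
eef_rot: [0.001, 1.0, 0.0, 0.0]
ft_force: [0.2, 0.3, -1.1]
width: 0.0474
grip_force: 25.0
time: 35.95
ee_pos: [0.5779, 0.3335, 0.0344]
eef_rot: [0.001, 1.0, 0.0, 0.0]
ft_force: [0.5, -0.1, 0.6]
width: 0.0474
grip_force: 25.0
```

```bash
python3 -m pendant '[{"dp":[0,0,0.003],"rotation":[0,0,0],"jaw":0.3},{"dp":[0,0,0.006],"rotation":[0,0,0],"jaw":0.3},{"dp":[0,0,0.006],"rotation":[0,0,0],"jaw":0.3}]'
python3 -m pendant '[{"dp":[0,0,0],"rotation":[0,0,0],"jaw":1},{"dp":[0,0,0],"rotation":[0,0,0],"jaw":1},{"dp":[0,0,0],"rotation":[0,0,0],"jaw":1},{"dp":[0,0,-0.1],"rotation":[0,0,0],"jaw":1},{"dp":[0,0,-0.3],"rotation":[0,0,0],"jaw":1},{"dp":[0,0,-0.55],"rotation":[0,0,0],"jaw":1},{"dp":[0,0,-0.6],"rotation":[0,0,0],"jaw":1},{"dp":[0,0,-0.6],"rotation":[0,0,0],"jaw":1}]'
```

```text
time: 36.33
ee_pos: [0.5784, 0.3334, 0.0342]
eef_rot: [0.001, 1.0, 0.0, 0.001]
ft_force: [-1.4, -1.2, 6.8]
width: 0.0476
grip_force: 25.1
time: 37.33
ee_pos: [0.5778, 0.3335, 0.1239]
eef_rot: [0.001, 1.0, 0.0, 0.0]
ft_force: [-0.5, -0.7, -0.9]
width: 0.0867
grip_force: 0.0
```

Placed. Now travel to the chocolate.

```bash
for i in 1; do :; done
python3 -m pendant '[{"dp":[0,-0.35,0],"rotation":[0,0,0],"jaw":1},{"dp":[0,-0.7,0],"rotation":[0,0,0],"jaw":1},{"dp":[0,-1,0],"rotation":[0,0,0],"jaw":1},{"dp":[0,-1,0],"rotation":[0,0,0],"jaw":1}]'
python3 -m pendant '[{"dp":[0,-0.35,0],"rotation":[0,0,0],"jaw":1},{"dp":[0,-0.7,0],"rotation":[0,0,0],"jaw":1},{"dp":[0,-1,0],"rotation":[0,0,0],"jaw":1},{"dp":[0,-1,0],"rotation":[0,0,0],"jaw":1}]'
python3 -m pendant '[{"dp":[0,-0.35,0],"rotation":[0,0,0],"jaw":1},{"dp":[0,-0.7,0],"rotation":[0,0,0],"jaw":1},{"dp":[0,-1,0],"rotation":[0,0,0],"jaw":1},{"dp":[0,-1,0],"rotation":[0,0,0],"jaw":1}]'
python3 -m pendant '[{"dp":[0,-0.35,0],"rotation":[0,0,0],"jaw":1},{"dp":[0,-0.7,0],"rotation":[0,0,0],"jaw":1},{"dp":[0,-1,0],"rotation":[0,0,0],"jaw":1},{"dp":[0,-1,0],"rotation":[0,0,0],"jaw":1}]'
python3 -m pendant '[{"dp":[-0.05,-0.2,0],"rotation":[0,0,0.02],"jaw":1},{"dp":[-0.16,-0.46,0],"rotation":[0,0,0.045],"jaw":1},{"dp":[-0.16,-0.46,0],"rotation":[0,0,0.065],"jaw":1},{"dp":[-0.16,-0.46,0],"rotation":[0,0,0.065],"jaw":1},{"dp":[-0.16,-0.46,0],"rotation":[0,0,0.065],"jaw":1}]'
python3 - <<'E'
from m import *
from scipy.spatial.transform import Rotation as Q
s=r.read_state();c=snap('top','t10');W=world(c)
print('red',blob(c,W,184,226,22,.09,.12),'gold',blob(c,W,275,230,22,.1,.13))
t=np.array([.6008,-.3355])-s['ee_pos'][:2]
print((Q.from_quat(s['eef_rot']).inv().apply([*t,0])/.15).round(3),s['joint_positions'].round(2))
b=snap('side','s10');W=world(b)
# scale height near
k=(W[...,0]>.6)&(W[...,0]<.8)&(W[...,1]<-.38)&(W[...,1]>-.62)&(W[...,2]>.01);P=W[k];print('scale',P.min(0).round(3),P.max(0).round(3))
E
```

```text
time: 37.83
ee_pos: [0.5775, 0.1782, 0.1222]
eef_rot: [0.004, 1.0, -0.001, -0.001]
ft_force: [-0.1, 1.0, 0.1]
width: 0.0874
grip_force: 0.0
time: 38.33
ee_pos: [0.5768, 0.0297, 0.1223]
eef_rot: [0.003, 1.0, -0.001, -0.001]
ft_force: [0.6, 1.1, 0.1]
width: 0.0867
grip_force: 0.0
time: 38.83
ee_pos: [0.5765, -0.1193, 0.1223]
eef_rot: [0.003, 1.0, -0.001, -0.001]
ft_force: [-0.4, 0.9, -0.4]
width: 0.087
grip_force: 0.0
time: 39.33
ee_pos: [0.5763, -0.2685, 0.1221]
eef_rot: [0.002, 1.0, -0.0, -0.001]
ft_force: [-0.5, -0.2, 0.2]
width: 0.0869
grip_force: 0.0
time: 39.95
ee_pos: [0.6016, -0.3333, 0.1227]
eef_rot: [0.201, 0.98, 0.001, -0.0]
ft_force: [-0.2, 0.1, 0.2]
width: 0.0868
grip_force: 0.0
red [5.759e-01 3.258e-01 1.050e-01 4.250e-02 4.180e-02 3.050e+02] gold [5.778e-01 8.930e-02 1.134e-01 3.770e-02 3.800e-02 2.460e+02]
[-0.001 -0.016 -0.   ] [ 0.11  0.54  0.48  1.37 -0.25  1.29  1.77]
scale [ 0.6   -0.617  0.01 ] [ 0.8   -0.38   0.553]
```

The red jar is at (0.576, 0.326), 5 mm off centre, which is fine. Descend on the chocolate.

```bash
python3 -m pendant '[{"dp":[0,-0.016,0.2],"rotation":[0,0,0],"jaw":1},{"dp":[0,-0.016,0.4],"rotation":[0,0,0],"jaw":1},{"dp":[0,-0.016,0.6],"rotation":[0,0,0],"jaw":1},{"dp":[0,-0.016,0.8],"rotation":[0,0,0],"jaw":1},{"dp":[0,-0.016,0.9],"rotation":[0,0,0],"jaw":1},{"dp":[0,-0.016,0.95],"rotation":[0,0,0],"jaw":1},{"dp":[0,-0.016,0.95],"rotation":[0,0,0],"jaw":1}]'
python3 -m pendant '[{"dp":[0,0,0.03],"rotation":[0,0,0],"jaw":1},{"dp":[0,0,0.06],"rotation":[0,0,0],"jaw":1},{"dp":[0,0,0.085],"rotation":[0,0,0],"jaw":1},{"dp":[0,0,0.085],"rotation":[0,0,0],"jaw":1}]'
python3 -m pendant '[{"dp":[0,0,0.008],"rotation":[0,0,0],"jaw":1},{"dp":[0,0,0.016],"rotation":[0,0,0],"jaw":1},{"dp":[0,0,0.016],"rotation":[0,0,0],"jaw":1}]'
```

```text
time: 40.92
ee_pos: [0.6, -0.338, -0.019]
eef_rot: [0.203, 0.979, 0.0, 0.0]
ft_force: [-0.2, 0.2, 0.2]
width: 0.0873
grip_force: 0.0
time: 41.42
ee_pos: [0.5995, -0.3378, -0.0326]
eef_rot: [0.203, 0.979, 0.0, -0.0]
ft_force: [0.2, 0.3, -1.0]
width: 0.0869
grip_force: 0.0
time: 41.8
ee_pos: [0.5997, -0.3379, -0.0347]
eef_rot: [0.203, 0.979, 0.0, -0.0]
ft_force: [0.1, -1.0, -0.1]
width: 0.0869
grip_force: 0.0
```

Run:
```python
from h import *
b=snap('side','s11')['image'];print(r.read_state()['ee_pos'])
o=cv2.resize(b[190:290,360:480],(720,600),interpolation=2);cv2.imwrite('pics/c11.png',o[...,::-1])
```

```text
[ 0.59974433 -0.33791039 -0.03459945]
```

View pics/c11.png

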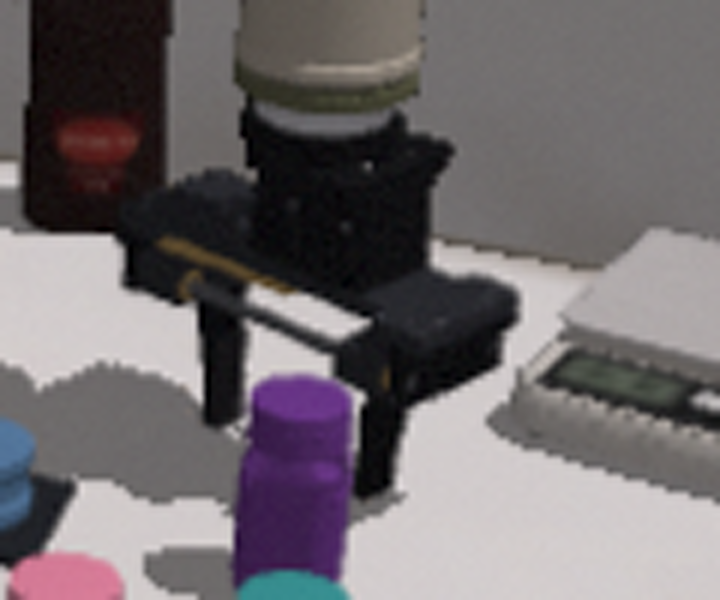

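The tips are just above the table (220,420) and (375,495) in the crop, with the chocolate hidden behind the purple jar. Close on it.

```bash
python3 -m pendant '[{"dp":[0,0,0.007],"rotation":[0,0,0],"jaw":0.3},{"dp":[0,0,0.007],"rotation":[0,0,0],"jaw":0.3},{"dp":[0,0,0.007],"rotation":[0,0,0],"jaw":0.3},{"dp":[0,0,0.007],"rotation":[0,0,0],"jaw":0.3},{"dp":[0,0,0.007],"rotation":[0,0,0],"jaw":0.3},{"dp":[0,0,0.007],"rotation":[0,0,0],"jaw":0.3},{"dp":[0,0,0.007],"rotation":[0,0,0],"jaw":0.3},{"dp":[0,0,0.007],"rotation":[0,0,0],"jaw":0.3}]' 15
```

```text
time: 42.85
ee_pos: [0.5997, -0.3379, -0.0357]
eef_rot: [0.203, 0.979, 0.0, -0.0]
ft_force: [-0.5, -0.2, -0.5]
width: 0.0381
grip_force: 14.4
```

Gripped at 38 mm (rounded side). Lift, square the tool, and go over the pedestal.

```bash
python3 -m pendant '[{"dp":[0,0,-0.1],"rotation":[0,0,0],"jaw":0.3},{"dp":[0,0,-0.3],"rotation":[0,0,0],"jaw":0.3},{"dp":[0,0,-0.5],"rotation":[0,0,0],"jaw":0.3},{"dp":[0,0,-0.6],"rotation":[0,0,0],"jaw":0.3},{"dp":[0,0,-0.6],"rotation":[0,0,-0.025],"jaw":0.3},{"dp":[0,0,-0.6],"rotation":[0,0,-0.05],"jaw":0.3},{"dp":[0,0,-0.6],"rotation":[0,0,-0.065],"jaw":0.3},{"dp":[0,0,-0.6],"rotation":[0,0,-0.065],"jaw":0.3}]'
python3 -m pendant '[{"dp":[0.2,0.2,0],"rotation":[0,0,0],"jaw":0.3},{"dp":[0.4,0.4,0],"rotation":[0,0,0],"jaw":0.3},{"dp":[0.6,0.6,0],"rotation":[0,0,0],"jaw":0.3},{"dp":[0.777,0.8,0],"rotation":[0,0,0],"jaw":0.3},{"dp":[0.777,0.8,0],"rotation":[0,0,0],"jaw":0.3},{"dp":[0.777,0.8,0],"rotation":[0,0,0],"jaw":0.3}]'
python3 - <<'E'
from h import *
b=snap('side','s12')['image'];print(r.read_state()['ee_pos'])
o=cv2.resize(b[180:300,290:430],(700,600),interpolation=2);cv2.imwrite('pics/c12.png',o[...,::-1])
E
```

```text
time: 43.85
ee_pos: [0.5996, -0.3379, 0.0543]
eef_rot: [0.001, 1.0, 0.0, -0.0]
ft_force: [-0.3, 0.0, -0.0]
width: 0.0384
grip_force: 14.4
time: 44.6
ee_pos: [0.4839, -0.2181, 0.0548]
eef_rot: [0.001, 1.0, -0.0, 0.0]
ft_force: [0.4, 0.8, -0.1]
width: 0.038
grip_force: 14.4
[ 0.48391965 -0.21840963  0.05465463]
```

View pics/c12.png

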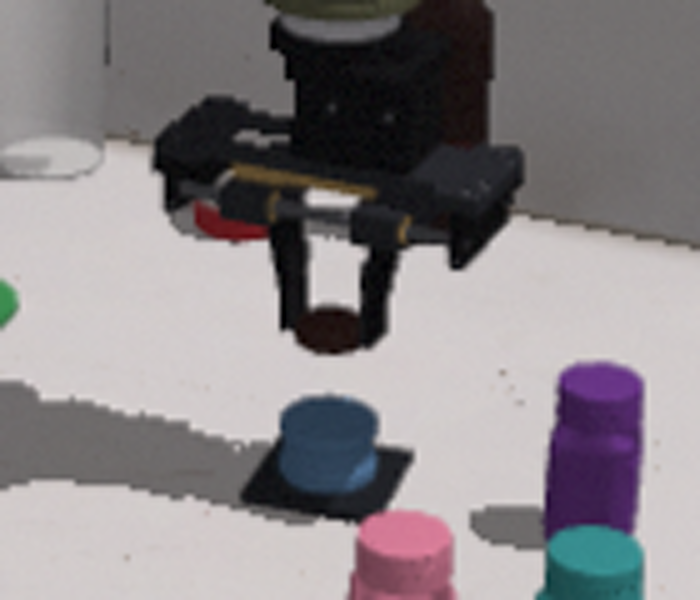

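The chocolate is held flat at (332,330) in the crop, above the pedestal at (328,425). Lower.

```bash
python3 -m pendant '[{"dp":[0,0,0.1],"rotation":[0,0,0],"jaw":0.3},{"dp":[0,0,0.18],"rotation":[0,0,0],"jaw":0.3},{"dp":[0,0,0.25],"rotation":[0,0,0],"jaw":0.3},{"dp":[0,0,0.29],"rotation":[0,0,0],"jaw":0.3},{"dp":[0,0,0.307],"rotation":[0,0,0],"jaw":0.3},{"dp":[0,0,0.315],"rotation":[0,0,0],"jaw":0.3},{"dp":[0,0,0.315],"rotation":[0,0,0],"jaw":0.3}]'
python3 -m pendant '[{"dp":[0,0,0.004],"rotation":[0,0,0],"jaw":0.3},{"dp":[0,0,0.008],"rotation":[0,0,0],"jaw":0.3},{"dp":[0,0,0.008],"rotation":[0,0,0],"jaw":0.3}]'
```

```text
time: 45.52
ee_pos: [0.4836, -0.2178, 0.0073]
eef_rot: [0.001, 1.0, -0.0, 0.0]
ft_force: [-0.1, -0.2, -0.1]
width: 0.0381
grip_force: 14.4
time: 45.9
ee_pos: [0.4835, -0.2178, 0.006]
eef_rot: [0.001, 1.0, 0.0, 0.0]
ft_force: [-0.9, -0.0, 1.0]
width: 0.0381
grip_force: 14.6
```

```bash
python3 -m pendant '[{"dp":[0,0,0.003],"rotation":[0,0,0],"jaw":0.3},{"dp":[0,0,0.003],"rotation":[0,0,0],"jaw":0.5},{"dp":[0,0,0.003],"rotation":[0,0,0],"jaw":0.6},{"dp":[0,0,0.003],"rotation":[0,0,0],"jaw":0.8},{"dp":[0,0,0],"rotation":[0,0,0],"jaw":0.9},{"dp":[0,0,-0.1],"rotation":[0,0,0],"jaw":0.9},{"dp":[0,0,-0.35],"rotation":[0,0,0],"jaw":0.9},{"dp":[0,0,-0.7],"rotation":[0,0,0],"jaw":0.9}]'
python3 -m pendant '[{"dp":[0,0.3,-0.1],"rotation":[0,0,0],"jaw":0.9},{"dp":[0.2,0.6,-0.2],"rotation":[0,0,0],"jaw":0.9},{"dp":[0.2,1,-0.2],"rotation":[0,0,0],"jaw":0.9},{"dp":[0.2,1,-0.2],"rotation":[0,0,0],"jaw":0.9}]'
python3 - <<'E'
from m import *
c=snap('top','t13');W=world(c)
for n,u,v,R,a,b in [('red',184,226,22,.09,.12),('gold',275,230,22,.1,.13),('shaker',232,220,25,.06,.1),('choc',397,265,16,.05,.07),('ped',397,268,20,.034,.049),('timer',320,157,18,.03,.075),('pot',211,162,20,.03,.06)]: print(n,blob(c,W,u,v,R,a,b))
s=snap('side','s13')
o=cv2.resize(c['image'][120:320,140:480],(800,470));cv2.imwrite('pics/c13.png',o[...,::-1])
I=s['image'];cv2.imwrite('pics/c14.png',cv2.resize(I[170:310,190:430],(800,467))[...,::-1])
E
```

```text
time: 46.9
ee_pos: [0.4825, -0.2176, 0.1122]
eef_rot: [0.001, 1.0, 0.0, -0.001]
ft_force: [1.0, 0.7, 0.4]
width: 0.0776
grip_force: 0.0
time: 47.4
ee_pos: [0.4539, -0.0635, 0.1423]
eef_rot: [-0.003, 1.0, 0.001, 0.001]
ft_force: [-0.3, -0.8, -0.1]
width: 0.0782
grip_force: 0.0
red [5.759e-01 3.258e-01 1.047e-01 4.180e-02 4.250e-02 3.100e+02]
gold [5.779e-01 8.920e-02 1.134e-01 3.800e-02 3.810e-02 2.460e+02]
shaker [5.761e-01 2.084e-01 8.840e-02 6.380e-02 6.370e-02 6.250e+02]
choc [ 4.824e-01 -2.200e-01  5.640e-02  3.710e-02  3.650e-02  2.010e+02]
ped [ 4.820e-01 -2.221e-01  4.250e-02  5.300e-02  4.820e-02  1.730e+02]
timer [ 7.834e-01 -2.090e-02  4.640e-02  6.100e-02  6.310e-02  4.870e+02]
pot [7.602e-01 2.636e-01 4.140e-02 6.390e-02 6.410e-02 5.300e+02]
```

View pics/c14.png

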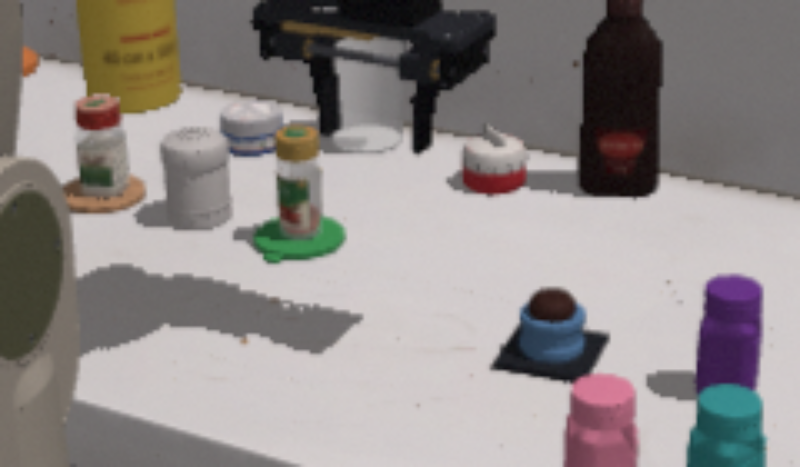

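The side view shows everything standing upright in place: red jar (100,145), shaker (197,178), gold jar (298,180), and the chocolate on the pedestal at (553,320). The measured offsets from target are all under 6 mm, and the timer and pot have not moved. Hand in.

```bash
python3 -m pendant '[{"dp":[0,0,0],"rotation":[0,0,0],"jaw":0.9},{"dp":[0,0,0],"rotation":[0,0,0],"jaw":0.9}]'; python3 -c "from bench import r;print(r.close_job())"
```

```text
time: 47.75
ee_pos: [0.4535, -0.0688, 0.1409]
eef_rot: [0.002, 1.0, -0.0, -0.0]
ft_force: [0.3, -0.2, 0.0]
width: 0.0783
grip_force: 0.0
the job is handed in; nothing more can be done
None
```

The job is handed in at about 48 s: all five items stood upright within about 6 mm of their targets on the last camera check, and the timer and low jar had not moved; `close_job` returned no verdict.

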